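Bolt the clay-knife box shut

TASK

Bolt the clay-knife box shut: press the spring catch bar on its top down with one fingertip and keep it down while the other fingertip pushes the bolt's upright tab until the bolt is fully home in the staple on the lid, then take both fingers away so that the catch springs up and locks it. It is fingertip work, nothing is to be lifted or carried: do not shove the box along, and leave the pots and other things where they are.

Things in the scene. Friction and masses are not known exactly. Their poses are not given: they have to be found in the camera images.
- knife_box: grey steel box of clay knives, 200 x 280 x 90 mm (x, y, z), about 4.5 kg, loose on the bench. Origin: centre of its underside; z up; y runs from the fixed deck (-y half, with the safety bolt) to the hinged lid (+y half, 6 mm higher than the deck). The lid stays shut.
- catch_top (a point): centre of the top of the catch: a level steel press bar, 22 mm wide (box x), 96 mm long (box y), top 40 mm above the deck (130 mm above the bench) when up. Axes as the box's. Moves straight down up to 10 mm on a spring, 3.5 N to start, 7 N at the bottom. Unless pressed, its tongue blocks the bolt's lugs. A fingertip may press anywhere on the bar and slide along it.
- bolt_tab (a point): middle of the top edge of the bolt's upright tab, a steel plate 26 mm wide (box x), 6 mm thick (box y), top 50 mm above the deck; the bolt and straps below it stay under 24 mm. Axes as the box's; moves with the bolt. It stands 56 mm from the catch bar's centre line in box +x and, drawn back, 5 mm to box -y of the bar's middle. Pushing its -y face drives the bolt home.
- bolt (a joint): travel of the bolt in m: 0 drawn back, 0.038 fully home with its nose through the staple on the lid; it slides along box +y (towards the lid), stays where it is left, and takes about 1.5 N of push.
- catch (a joint): how far the catch is pressed in m: 0 up, 0.010 fully down; the bolt is free to slide from 0.005 on. Once the bolt is home (0.035 or more) the released catch comes up behind the last lug and locks it; short of that a lug may hold it down.
- pot_a: small paint pot, 32 mm wide, 32 mm tall, loose on the box's deck near its corner. Origin: centre of underside.
- pot_b: the same sort of pot, loose on the box's lid. Origin: centre of underside.
- paint_bottle: white plastic paint bottle, 56 mm wide, 150 mm tall, loose on the bench. Origin: centre of underside.
- water_cup: clear plastic cup, 76 mm wide, 90 mm tall, loose on the bench. Origin: centre of underside.
- clay_figure: fired clay figure with a round head, 56 mm wide, 96 mm tall, loose on the bench. Origin: centre of underside.
- modelling_tool: wooden-handled spatula 200 mm long lying loose on the bench. Origin: under its middle, x along it.

How it is judged (in metres and radians):
On the way, in this order (a step that is already met when the one before it is completed fails the run):
1. a fingertip holds the catch down while the bolt is still drawn back (value of joint catch above 0.0045 m and value of joint bolt below 0.007 m and contact force between the fingers and catch above 0.5 N), for 0.1 s.
2. with one fingertip on the lowered catch, the other pushes the bolt past a quarter of its way (value of joint catch above 0.0045 m and value of joint bolt above 0.01 m and contact force between the fingers and catch above 0.5 N and contact force between the fingers and bolt above 0.3 N), for 0.06 s.
3. the bolt is fully home with the catch still held down by a fingertip (value of joint catch above 0.0045 m and value of joint bolt above 0.035 m and contact force between the fingers and catch above 0.5 N), for 0.04 s.
At the end, for the whole second after the job is handed in: the bolt is home (at least 34.5 of 38 mm) and at rest, the catch is up (within 2 mm) behind it, and the box stands level within 25 mm of where it was (value of joint bolt above 0.0345 m and value of joint catch below 0.002 m and velocity of joint bolt below 0.005 m/s and distance of knife_box from where it was at the start of the episode below 0.025 m and angle between knife_box's own z axis and vertical below 0.05 rad); the robot touches nothing.
It fails at once if the catch comes up while the bolt is part of the way (value of joint bolt between 0.01 and 0.03 m and value of joint catch below 0.003 m).
It fails at once if the box is shoved more than 25 mm, lifted or tipped (distance of knife_box from where it was at the start of the episode above 0.025 m or height (world z) of knife_box above 0.012 m or angle between knife_box's own z axis and vertical above 0.1 rad).
It fails at once if a thing standing about is carried off, lifted or pushed more than 30 mm (distance of any of pot_a, pot_b, paint_bottle, water_cup, clay_figure, modelling_tool from where it was at the start of the episode above 0.03 m).
It also fails if it takes over 32 s, if anything falls off the work surface, if the arm or the gripper's body presses on something with over 40 N, if the wrist force passes 120 N, or if a joint passes its speed limit or range.

ROBOT

A 6-joint arm with a two-finger parallel gripper is mounted at the origin on the work surface. World frame = base frame: x ahead of the robot, y to its left, z up, the work surface at z = 0. Lengths are in m, angles in degrees, forces in N, time in s.
With the tool pointing down it reaches from about 0.3 to 0.75 m from the base axis. Payload 8.5 kg.
Tool frame: the origin (TCP) lies midway between the tips of the shut fingers; the grasp point (between the pads) lies env.tcp_to_grasp behind it (env.tcp_to_grasp is the distance from the TCP to the grasp point, in m); z points along the fingers, y is the line along which they close (so a half turn about z gives the same grasp; the last joint's range is limited). The gripper opens to 85 mm and grips with 20 to 120 N. Pads are 22 mm wide; open, the fingers measure 114 mm over their backs; the gripper's body (76 mm by 85 mm) begins 54 mm behind the grasp point. The pads swing forward as they close: fully open they stand 13 mm farther back than shut.
Start: joints at [-78.283, 21.807, 74.336, -0, 83.858, -12.336], TCP at [0.224, -0.502, 0.231] pointing down, gripper open.
Joint ranges: [-178.18, 178.18], [-50.72, 133.34], [12.68, 142.11], [-81.47, 261.47], [9.98, 163.14], [-165.26, 165.26]. Speed limits (degrees/s): [136.94, 136.94, 180, 180, 180, 180].

INTERFACE

Orientations are given as a 3x3 rotation matrix whose columns are the frame's x, y, z axes.
In Python, from rig import observe, optics, job, env gives the robot as it stands. The module is installed in compiled form; this text tells all that it offers.
- The arm moves only by the shell command python3 -m jog 'ROWS' [FORCE]. ROWS is JSON, a list of rows, each a list of 7 numbers: the turn, a rotation vector about the tool's x, y, z in rad, then the shift along the tool's x, y, z in m, then the opening in per cent of the stroke, from 0 (shut) to 100 (fully open). A call has 1 to 10 rows; each row shifts and turns the commanded pose from where the row before left it, along the tool's axes as they then stand; what a row does not reach is not made up. A row lasts 1/8 s, in which the tool goes at most 62.5 mm and 10.7 degrees, less where a joint would pass 70% of its speed; a pose out of reach is approached as far as the arm can. A call is refused whole if a number of a shift passes 0.0625 or a number of a turn 0.188, either way. A call with a gripper value outside its range is refused whole. The fingers move at their own pace and stop on an object; FORCE is the grip in N (left out, the last holds). Time passes only in rows, so rows that do not move let the fingers close. It gives the time, the measured TCP pose, the force, the opening and the grip force at its end, in the units of the state.
- observe(): the state, without advancing time (a new reading comes with each control period).
- optics.get_image(name): name is "side" or "top"; returns a dict with "pixels" (480x640x3 uint8, red, green, blue), "mtx" (3x3 intrinsics, pixels), "rvec" (rotation vector, rad) and "tvec" (3), from world to camera coordinates, as OpenCV has them. Camera axes: x right, y down, z forward; pixel columns grow to the right and rows downward; lengths in m; the calibration is good to about 2 mm. A picture is of the moment at which its call begins. There is no depth.
- job.close_job(): hands the job in; it is judged then, once.
The state is a dict: "time_s": time; "q": joint angles; "qvel": joint speeds; "joint_efforts": joint torques, N m; "position": TCP position; "tool_rot": TCP orientation; "ft_force": force on the tool from outside, world axes, zero at the start; "wrist_torque": the same for the moment, N m; "grip_width": finger opening in m; "gripper_force": force on a finger pad.
Only numpy, scipy, OpenCV 4.12 (cv2) and the standard library are available. Lean on these libraries where they do the work, as an engineer would, in place of code of your own. Each camera call takes 0.05 s, during which the arm holds its last target. There are 200 camera calls.

## Working session

There is one attempt and no reset: what is moved stays moved. The work goes in short steps, Python scripts to look and compute and a shell command to move; the robot and the scene stay as the last step left them, time stands still between calls to the robot, and variables do not carry over. Pictures are saved under pics/ and viewed, at most 10 in all, crops included, and the job is handed in when it is done.

```bash
mkdir -p pics; python3 - <<'E'
from rig import observe, optics, job, env
import cv2,pickle
for n in("top","side"):
    d=optics.get_image(n); pickle.dump(d,open(f"{n}0.pkl","wb"))
    cv2.imwrite(f"pics/{n}0.png",d["pixels"][:,:,::-1])
    R=cv2.Rodrigues(d["rvec"])[0]; print(n,d["mtx"].tolist(),(-R.T@d["tvec"].ravel()))
s=observe();print(s["position"],s["tool_rot"],s["ft_force"],s["time_s"],env.tcp_to_grasp)
E
```

```text
top [[490.57602790839303, 0.0, 320.634536017831], [0.0, 490.57602790839303, 240.0447621287321], [0.0, 0.0, 1.0]] [3.77944945e-01 2.60183788e-04 1.14078763e+00]
side [[518.5636006643074, 0.0, 321.41708282452095], [0.0, 518.5636006643074, 240.2247831390737], [0.0, 0.0, 1.0]] [ 0.51451255 -0.76134831  0.92270719]
[ 0.22412178 -0.50199633  0.23079718] [[ 9.13178450e-01  4.07559892e-01 -2.29905243e-04]
 [ 4.07559857e-01 -9.13177687e-01  1.21421717e-03]
 [ 2.84921881e-04 -1.20249710e-03 -9.99999236e-01]] [-0.22918179 -0.81171038 -0.13053899] 0.1 0.0187
```

View pics/top0.png

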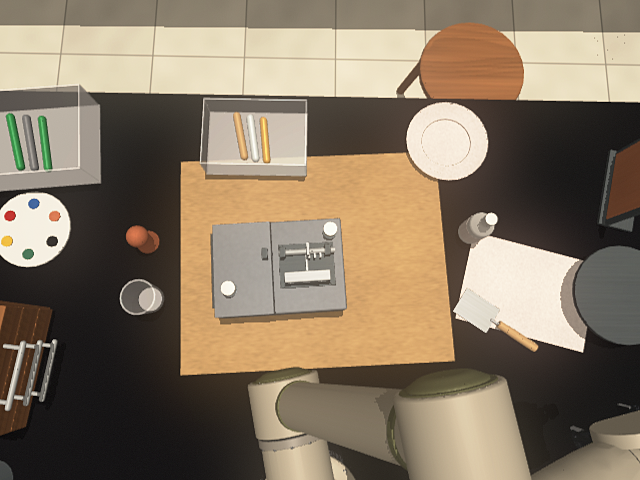

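View pics/side0.png

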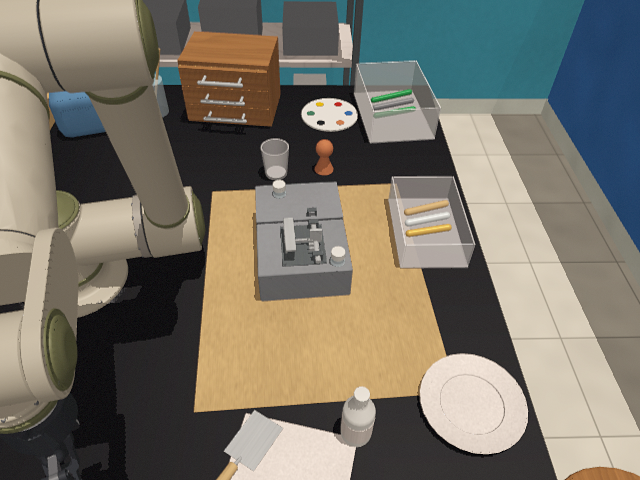

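The top view shows the lid half at left (world +y). The bar is at about px (307,277), the bolt's tab at about (308,250), and the pots at (228,289) and (330,229). Next I zoom in.

```bash
python3 - <<'E'
import cv2
a=cv2.imread("pics/top0.png")[205:330,200:360]; cv2.imwrite("pics/topz.png",cv2.resize(a,None,fx=4.8,fy=4.8,interpolation=cv2.INTER_CUBIC)[:600])
a=cv2.imread("pics/side0.png")[170:305,245:365]; cv2.imwrite("pics/sidez.png",cv2.resize(a,None,fx=4.4,fy=4.4,interpolation=cv2.INTER_CUBIC)[:600])
E
```

```text
(no output)
```

View pics/topz.png

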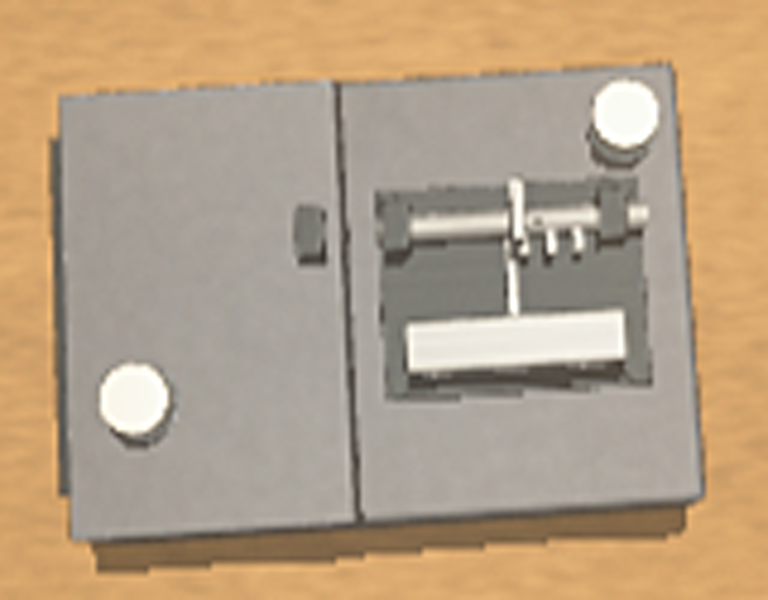

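View pics/sidez.png

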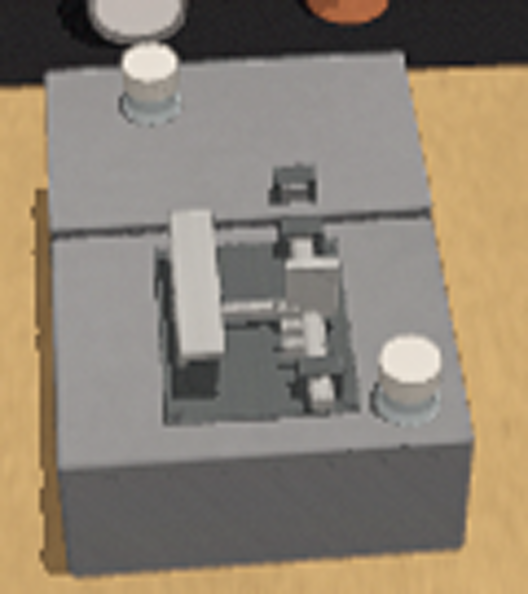

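```bash
cat > h.py <<'E'
import numpy as np,cv2,pickle
from scipy.spatial.transform import Rotation as Ro
def ray(d,uv,z):
    R=cv2.Rodrigues(d["rvec"])[0];t=np.ravel(d["tvec"]);K=d["mtx"]
    uv=np.atleast_2d(uv).astype(float);r=np.linalg.solve(K,np.c_[uv,np.ones(len(uv))].T).T@R
    c=-R.T@t; return c+r*((z-c[2])/r[:,2])[:,None]
def go(s,p,yaw,n=1):
    """rows from measured pose s to p with tool x at yaw (deg), tool down"""
    R0=np.array(s["tool_rot"]);x=np.array([np.cos(np.radians(yaw)),np.sin(np.radians(yaw)),0]);z=np.array([0,0,-1.])
    R1=np.c_[x,np.cross(z,x),z]
    rv=Ro.from_matrix(R0.T@R1).as_rotvec(); return np.round(rv,4),np.round(R0.T@(np.array(p)-s["position"]),4),np.round(R1.T@(np.array(p)-s["position"]),4)
E
python3 - <<'E'
from h import *
T=pickle.load(open("top0.pkl","rb"));S=pickle.load(open("side0.pkl","rb"))
t=lambda a:np.array(a)/4.8+[200,205]; s=lambda a:np.array(a)/4.4+[245,170]
bt=ray(T,t([(407,322),(625,310),(625,357),(409,372)]),.13); bs=ray(S,s([(168,210),(210,210),(222,355),(177,358)]),.13)
print(bt.round(4),bt.mean(0));print(bs.round(4),bs.mean(0))
tt=ray(T,t([(515,180),(518,250)]),.14); ts=ray(S,s([(287,262),(338,262)]),.14); print(tt.round(4),ts.round(4))
e=ray(T,t([(60,97),(335,82),(672,64),(703,497),(360,522),(72,538)]),.09);print(e.round(4))
e=ray(T,t([(627,113),(135,398)]),.122);print(e.round(4))
E
```

```text
[[ 0.4891  0.0582  0.13  ]
 [ 0.4956 -0.0357  0.13  ]
 [ 0.4752 -0.0358  0.13  ]
 [ 0.4675  0.0568  0.13  ]] [0.48185273 0.01086701 0.13      ]
[[ 0.4689  0.0593  0.13  ]
 [ 0.4898  0.0592  0.13  ]
 [ 0.4964 -0.0388  0.13  ]
 [ 0.4754 -0.0405  0.13  ]] [0.48263626 0.00980529 0.13      ]
[[0.55   0.0126 0.14  ]
 [0.5196 0.0108 0.14  ]] [[0.5276 0.0125 0.14  ]
 [0.5522 0.0123 0.14  ]]
[[ 0.5938  0.2203  0.09  ]
 [ 0.6027  0.0959  0.09  ]
 [ 0.6135 -0.0576  0.09  ]
 [ 0.4175 -0.0723  0.09  ]
 [ 0.4047  0.079   0.09  ]
 [ 0.3962  0.2051  0.09  ]]
[[ 0.5839 -0.0361  0.122 ]
 [ 0.4555  0.1748  0.122 ]]
```

```bash
python3 -m jog '[[0,0,0,0.0462,-0.0328,0,49],[0,0,0,0.0462,-0.0328,0,49],[0,0,0,0.0462,-0.0328,0,49],[0,0,0,0.0462,-0.0328,0,49],[0,0,0,0.0462,-0.0328,0,49],[0,0,0,0.0462,-0.0328,0,49],[0,0,0,0.0462,-0.0328,0,49],[0,0,0,0.0462,-0.0328,0,49],[0,0,0,0.0462,-0.0328,0,49],[0,0,0,0.0462,-0.0328,0,49]]' 20 
python3 -m jog '[[0,0,-0.16,0,0,0,49],[0,0,-0.16,0,0,0,49],[0,0,-0.16,0,0,0,49],[0,0,-0.16,0,0,0,49],[0,0,-0.16,0,0,0,49],[0,0,-0.16,0,0,0,49],[0,0,-0.16,0,0,0,49],[0,0,-0.102,0,0,0,49],[0,0,0,0,0,0,49]]'
python3 - <<'E'
from h import *
from rig import observe
s=observe();print(go(s,(.512,-.0146,.16),94.05),s["ft_force"],s["grip_width"],s["position"])
E
```

```text
time_s: 1.35
position: [0.513, -0.0126, 0.2312]
tool_rot: [[0.913, 0.408, -0.0], [0.408, -0.913, -0.0], [-0.0, -0.0, -1.0]]
ft_force: [0.6, -0.2, -0.4]
grip_width: 0.0418
gripper_force: 0.0
time_s: 2.48
position: [0.5122, -0.0144, 0.2311]
tool_rot: [[-0.07, 0.998, -0.001], [0.998, 0.07, 0.0], [0.0, -0.001, -1.0]]
ft_force: [-0.3, 0.3, -0.7]
grip_width: 0.0422
gripper_force: 0.0
(array([-0.0006, -0.0002, -0.0006]), array([-0.0002, -0.0002,  0.0711]), array([-0.0002, -0.0002,  0.0711])) [-0.29307487  0.27356186 -0.6671125 ] 0.04217883231923658 [ 0.51221951 -0.01437103  0.23106578]
```

Well placed. I descend to 0.145 and look before going further.

```bash
python3 -m jog '[[0,0,0,0,0,0.03,49],[0,0,0,0,0,0.03,49],[0,0,0,0,0,0.026,49],[0,0,0,0,0,0,49],[0,0,0,0,0,0,49]]'
python3 - <<'E'
from rig import optics
import cv2
d=optics.get_image("side")["pixels"][120:305,215:385,::-1]
cv2.imwrite("pics/s1.png",cv2.resize(d,None,fx=3.2,fy=3.2,interpolation=cv2.INTER_CUBIC))
E
```

```text
time_s: 3.1
position: [0.5128, -0.0145, 0.1463]
tool_rot: [[-0.07, 0.998, 0.001], [0.998, 0.07, -0.0], [-0.0, 0.001, -1.0]]
ft_force: [0.8, 0.7, -0.4]
grip_width: 0.0417
gripper_force: 0.0
```

View pics/s1.png

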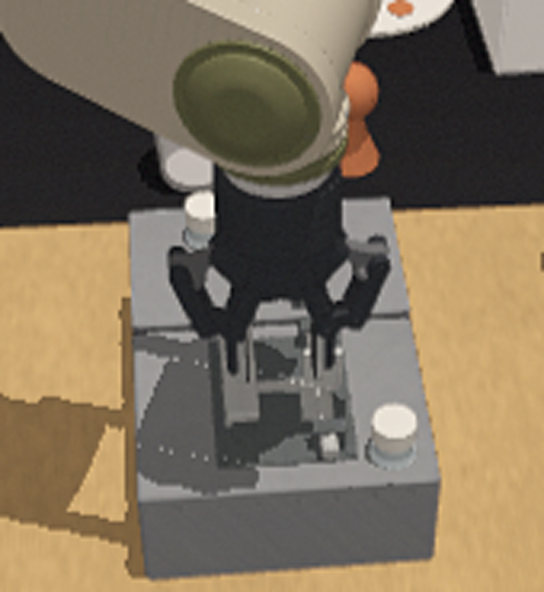

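The left tip at (235,370) is over the bar. The right tip at (322,375) is on the near (−y) side of the tab and hides it, so the placing is right. I press down, watching the force.

```bash
for i in 1; do python3 -m jog '[[0,0,0,0,0,0.008,49],[0,0,0,0,0,0.008,49],[0,0,0,0,0,0,49]]'; python3 -m jog '[[0,0,0,0,0,0.003,49],[0,0,0,0,0,0,49]]'|grep -E "pos|ft";  python3 -m jog '[[0,0,0,0,0,0.003,49],[0,0,0,0,0,0,49]]'|grep -E "pos|ft"; done
```

```text
time_s: 3.52
position: [0.5122, -0.0144, 0.1288]
tool_rot: [[-0.071, 0.997, -0.001], [0.997, 0.071, 0.0], [0.0, -0.001, -1.0]]
ft_force: [-0.2, -0.1, 0.5]
grip_width: 0.0419
gripper_force: 0.0
position: [0.5124, -0.0145, 0.1265]
ft_force: [-0.7, -0.5, 4.1]
position: [0.5124, -0.0145, 0.1234]
ft_force: [-0.9, -1.1, 4.8]
```

```bash
python3 -m jog '[[0,0,0,0,0,0.002,49],[0,0,0,0,0,0.002,49],[0,0,0,0,0,0,49],[0,0,0,0,0,0,49]]'|grep -E "pos|ft"; python3 -m jog '[[0,0,0,0,0,0,49],[0,0,0,0,0,0,49]]'|grep -E "pos|ft"
```

```text
position: [0.5125, -0.0145, 0.1196]
ft_force: [-0.8, -0.9, 5.3]
position: [0.5125, -0.0145, 0.1196]
ft_force: [-0.6, -1.0, 5.9]
```

```bash
python3 -m jog '[[0,0,0,0,0,0.001,49],[0,0,0,0.003,0,0,49],[0,0,0,0.003,0,0,49],[0,0,0,0.003,0,0,49],[0,0,0,0.003,0,0,49],[0,0,0,0,0,0,49]]'|grep -E "pos|ft"; python3 -m jog '[[0,0,0,0.003,0,0,49],[0,0,0,0.003,0,0,49],[0,0,0,0.003,0,0,49],[0,0,0,0.003,0,0,49],[0,0,0,0.003,0,0,49],[0,0,0,0.003,0,0,49],[0,0,0,0.003,0,0,49]]'|grep -E "pos|ft"
```

```text
position: [0.5122, -0.0031, 0.1189]
ft_force: [0.4, -4.1, 6.5]
position: [0.5107, 0.0174, 0.1189]
ft_force: [0.0, -6.1, 6.1]
```

```bash
python3 - <<'E'
from rig import optics
import cv2
d=optics.get_image("side")["pixels"][120:305,215:385,::-1]
cv2.imwrite("pics/s2.png",cv2.resize(d,None,fx=3.2,fy=3.2,interpolation=cv2.INTER_CUBIC))
E
```

```text
(no output)
```

View pics/s2.png

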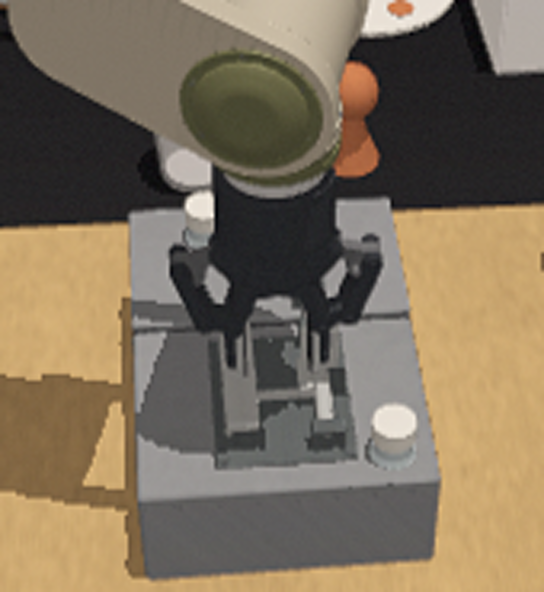

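The box corners have not moved, the tips are riding the bar, and the bolt has advanced. I push on to the stop.

```bash
python3 -m jog '[[0,0,0,0.003,0,0,49],[0,0,0,0.003,0,0,49],[0,0,0,0.003,0,0,49],[0,0,0,0.002,0,0,49],[0,0,0,0,0,0,49]]'|grep -E "pos|ft"; python3 -m jog '[[0,0,0,0.001,0,0,49],[0,0,0,0.001,0,0,49],[0,0,0,0,0,0,49]]'|grep -E "pos|ft"
```

```text
position: [0.5099, 0.0286, 0.1189]
ft_force: [-0.5, -5.4, 6.5]
position: [0.5097, 0.0304, 0.1189]
ft_force: [-0.7, -7.2, 7.0]
```

```bash
python3 -m jog '[[0,0,0,0.001,0,0,49],[0,0,0,0,0,0,49]]'|grep -E "pos|ft"; python3 -m jog '[[0,0,0,0.001,0,0,49],[0,0,0,0,0,0,49]]'|grep -E "pos|ft"
python3 - <<'E'
from rig import optics
import cv2
d=optics.get_image("side")["pixels"][120:305,215:385,::-1]
cv2.imwrite("pics/s3.png",cv2.resize(d,None,fx=3.2,fy=3.2,interpolation=cv2.INTER_CUBIC))
E
```

```text
position: [0.5097, 0.0314, 0.1189]
ft_force: [-0.0, -6.2, 5.4]
position: [0.5096, 0.0324, 0.1189]
ft_force: [-0.7, -5.6, 7.6]
```

View pics/s3.png

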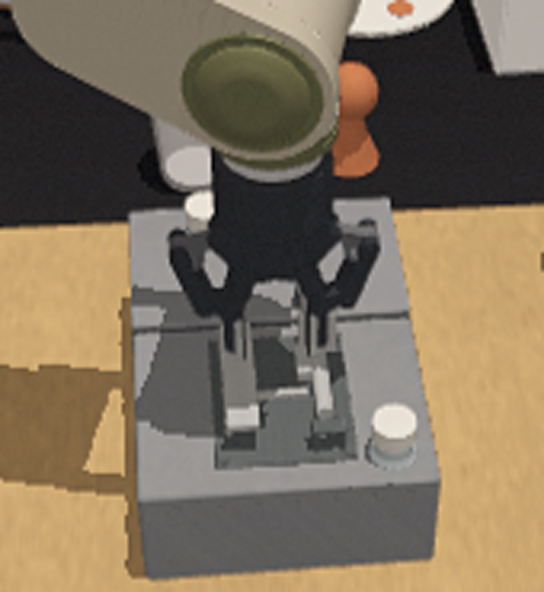

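The box has not moved and the force is flat, so the bolt is not yet at its stop. I continue in 1 mm steps.

```bash
python3 -m jog '[[0,0,0,0.001,0,0,49],[0,0,0,0,0,0,49]]'|grep -E "pos|ft"; python3 -m jog '[[0,0,0,0.001,0,0,49],[0,0,0,0,0,0,49]]'|grep -E "pos|ft"; python3 -m jog '[[0,0,0,0.001,0,0,49],[0,0,0,0,0,0,49]]'|grep -E "pos|ft"
```

```text
position: [0.5095, 0.0332, 0.1189]
ft_force: [-0.3, -7.9, 6.4]
position: [0.5095, 0.0333, 0.119]
ft_force: [-1.2, -12.7, 6.1]
position: [0.5096, 0.0334, 0.119]
ft_force: [-1.2, -17.4, 7.0]
```

The force climbed while the position stalled, so the bolt is at its stop. I ease back, lift off and look.

```bash
python3 -m jog '[[0,0,0,-0.002,0,0,49],[0,0,0,-0.002,0,0,49],[0,0,0,0,0,0,49],[0,0,0,0,0,-0.01,49],[0,0,0,0,0,-0.02,49],[0,0,0,0,0,-0.04,49],[0,0,0,0,0,-0.06,49],[0,0,0,-0.06,0,-0.02,49],[0,0,0,-0.06,0,0,49],[0,0,0,-0.06,0,0,49]]'|grep -E "time|pos|ft"
python3 -m jog '[[0,0,0,-0.06,0,0,49],[0,0,0,0,0,0,49],[0,0,0,0,0,0,49]]'|grep -E "time|pos|ft"
python3 - <<'E'
from rig import optics
import cv2,numpy as np
a=optics.get_image("top")["pixels"][205:330,200:360,::-1]
b=optics.get_image("side")["pixels"][170:305,245:365,::-1]
a=cv2.resize(a,(480,375),interpolation=cv2.INTER_CUBIC);b=cv2.resize(b,(320,360),interpolation=cv2.INTER_CUBIC)
c=np.zeros((375,800,3),np.uint8);c[:,:480]=a;c[:360,480:]=b;cv2.imwrite("pics/end.png",c)
E
```

```text
time_s: 10.0
position: [0.5213, -0.148, 0.2685]
ft_force: [-0.0, 0.8, 0.7]
time_s: 10.38
position: [0.5257, -0.2057, 0.268]
ft_force: [0.4, -0.3, 0.5]
```

View pics/end.png

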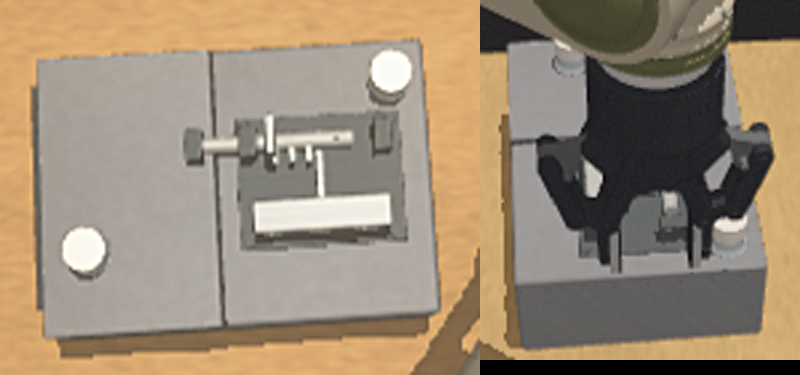

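The top view shows the bolt's nose in the staple at (193,146). The catch tongue at (320,172) is up behind the last lug at (308,155), the bar is at its original size and place, and the box and pots have not moved.

```bash
python3 -c "
from rig import job
print(job.close_job())"
```

```text
the job is handed in; nothing more can be done
None
```

The bolt is fully home in the staple and the catch has sprung up behind its last lug. The box and both pots did not move, and the job was handed in at about 10.5 s (no verdict was returned).

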